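Top up the emptiest bushing feed tube

ROBOT

A 6-joint arm with a two-finger parallel gripper is mounted at the origin on the work surface. World frame = base frame: x ahead of the robot, y to its left, z up, the work surface at z = 0. Lengths are in m, angles in rad, forces in N, time in s.
With the tool pointing down it reaches from about 0.325 to 0.9 m from the base axis. Payload 6.1 kg.
Tool frame: the origin (TCP) lies at the very end of the fingers, on their centre line; the grasp point (between the pads) lies 19 mm behind it; z points along the fingers, x is the direction in which the jaws open and shut, and the axes are right-handed (so a half turn about z gives the same grasp; the last joint's range is limited). The gripper opens to 85 mm and grips with 20 to 120 N. Pads are 22 mm wide; open, the fingers measure 114 mm over their backs; the gripper's body (76 mm by 85 mm) begins 54 mm behind the grasp point. The pads swing forward as they close: fully open they stand 13 mm farther back than shut.
Start: joints at [-0.126, 0.22, 1.526, -0, 1.395, -0.126], TCP at [0.625, -0, 0.231] pointing down, gripper open.
Joint ranges: [-2.98, 2.98], [-0.91, 2.08], [0.09, 2.57], [-1.24, 4.39], [0.2, 2.65], [-2.68, 2.68]. Speed limits (rad/s): [2.57, 2.57, 3.01, 3.14, 3.14, 3.14].

INTERFACE

Orientations are given as a unit quaternion [x, y, z, w].
In Python, from cell import get_state, camera, camera_info, finish_job gives the robot as it stands.
- The arm moves only by the tool play_rows, never from a script. Its argument "moves" is a list of rows, each a list of 2 entries, a list of its own where there are three numbers: the shift along the tool's x, y, z in mm, then the turn about the tool's z in rad. In form: [[[tx, ty, tz], turn], ...]. A call has 1 to 10 rows; each row is the pose to reach, as a shift and turn from the pose measured when the call began, along the tool's axes at that moment; what a row does not reach only later rows make up. A row lasts 1/8 s, in which the tool goes at most 62.5 mm and 10.7 degrees, less where a joint would pass 70% of its speed; a pose out of reach is approached as far as the arm can. A call with a gripper value outside its range is refused whole. "claw" is the opening, from 0 (shut) to 1 (fully open), set as the call begins (left out, the last holds). The fingers move at their own pace and stop on an object; "force" is the grip in N (left out, the last holds). Time passes only in rows, so rows that repeat a pose let the fingers close. It gives the time, the measured TCP pose, the force and the opening at its end, in the units of the state.
- get_state(): the state, without advancing time (a new reading comes with each control period).
- camera(name): name is "scene" or "side" or "wrist"; returns the picture (420x560x3 uint8, blue, green, red); there is no depth.
- camera_info(name): a dict with "camera_matrix" (3x3 intrinsics, pixels), "pose" (4x4, takes a point from camera to world coordinates); the wrist camera has in their place "T_tool_cam" (4x4, takes a point from camera to tool coordinates, whose origin is the TCP and whose axes are the tool frame's). Camera axes: x right, y up, looking along -z (the intrinsics and any distortion apply to the point x, -y, -z); pixel columns grow to the right and rows downward; lengths in m; the calibration is good to about 2 mm. A picture is of the moment at which its call begins: read the wrist's pose just before it. camera_info takes no time and is no camera call.
- finish_job(): hands the job in, once; it reports no verdict.
The state is a dict: "t": time; "joint_positions": joint angles; "qd": joint speeds; "joint_efforts": joint torques, N m; "tool_pos": TCP position; "tcp_rot": TCP orientation; "wrist_force": force on the tool from outside, world axes, zero at the start; "moment": the same for the moment, N m; "gripper_width": opening from 0.0 (shut) to 1.0 (fully open).
Only numpy, scipy, OpenCV 4.12 (cv2) and the standard library are available. Lean on these libraries where they do the work, as an engineer would, in place of code of your own. Each camera call takes 0.05 s, during which the arm holds its last target. There are 200 camera calls.

TASK

Look at the three leaning feed tubes at the press-fit station and find the one with the fewest bushings in it. Fill that tube up with the two spare plain bushings of the same size from the parts tray, so that they rest end to end on the one already inside; leave the other tubes, the odd-sized bushings in the tray and the things on the bench as they are.

Things in the scene. Friction and masses are not known exactly. Their poses are not given: they have to be found in the camera images.
- station: Fixed feed station: aluminium base plate 190 x 290 x 12 mm carrying three identical feed tubes in a row 95 mm apart, mouths towards the robot. One tube holds 3 bushings (full), one 2 and one 1; which is which changes from start to start. Bushings slide down a tube by their own weight. Origin under the plate's centre, y along the row.
- tube_a: Fixed square aluminium tube leaning 30 degrees from vertical. Origin: centre of the bore on the stop at its lower end; z: up along the tube to the mouth; x: towards its viewing slot (up, away from the robot); y: across. Bore 48 x 48 mm, wall 3 mm. A bushing in it lies on the -x wall: centre at x = -4 mm, z = 30, 90 or 150 mm (first, second, third from the stop); three fill it.
- tube_a_mouth (a point): Centre of that tube's mouth, where bushings go in, 191 mm up the tube's axis from the stop (axes as the tube's). The last 13 mm below it flare outwards by about 6 mm on every side as a lead-in; the straight bore begins below that.
- tube_b: Fixed square aluminium tube leaning 30 degrees from vertical. Origin: centre of the bore on the stop at its lower end; z: up along the tube to the mouth; x: towards its viewing slot (up, away from the robot); y: across. Bore 48 x 48 mm, wall 3 mm. A bushing in it lies on the -x wall: centre at x = -4 mm, z = 30, 90 or 150 mm (first, second, third from the stop); three fill it.
- tube_b_mouth (a point): Centre of that tube's mouth, where bushings go in, 191 mm up the tube's axis from the stop (axes as the tube's). The last 13 mm below it flare outwards by about 6 mm on every side as a lead-in; the straight bore begins below that.
- tube_c: Fixed square aluminium tube leaning 30 degrees from vertical. Origin: centre of the bore on the stop at its lower end; z: up along the tube to the mouth; x: towards its viewing slot (up, away from the robot); y: across. Bore 48 x 48 mm, wall 3 mm. A bushing in it lies on the -x wall: centre at x = -4 mm, z = 30, 90 or 150 mm (first, second, third from the stop); three fill it.
- tube_c_mouth (a point): Centre of that tube's mouth, where bushings go in, 191 mm up the tube's axis from the stop (axes as the tube's). The last 13 mm below it flare outwards by about 6 mm on every side as a lead-in; the straight bore begins below that.
- bushing_1_mid (a point): Centre of a plain bronze bushing, 40 mm outside diameter, 60 mm long, 0.2 to 0.45 kg, with a 26 mm bore that the fingers cannot enter (grip it by the outside); its z axis is the bushing's axis. It is in one of the three tubes from the start.
- bushing_2_mid (a point): Centre of a plain bronze bushing, 40 mm outside diameter, 60 mm long, 0.2 to 0.45 kg, with a 26 mm bore that the fingers cannot enter (grip it by the outside); its z axis is the bushing's axis. It is in one of the three tubes from the start.
- bushing_3_mid (a point): Centre of a plain bronze bushing, 40 mm outside diameter, 60 mm long, 0.2 to 0.45 kg, with a 26 mm bore that the fingers cannot enter (grip it by the outside); its z axis is the bushing's axis. It is in one of the three tubes from the start.
- bushing_4_mid (a point): Centre of a plain bronze bushing, 40 mm outside diameter, 60 mm long, 0.2 to 0.45 kg, with a 26 mm bore that the fingers cannot enter (grip it by the outside); its z axis is the bushing's axis. It is in one of the three tubes from the start.
- bushing_5_mid (a point): Centre of a plain bronze bushing, 40 mm outside diameter, 60 mm long, 0.2 to 0.45 kg, with a 26 mm bore that the fingers cannot enter (grip it by the outside); its z axis is the bushing's axis. It is in one of the three tubes from the start.
- bushing_6_mid (a point): Centre of a plain bronze bushing, 40 mm outside diameter, 60 mm long, 0.2 to 0.45 kg, with a 26 mm bore that the fingers cannot enter (grip it by the outside); its z axis is the bushing's axis. It is in one of the three tubes from the start.
- bushing_7_mid (a point): Centre of a plain bronze bushing, 40 mm outside diameter, 60 mm long, 0.2 to 0.45 kg, with a 26 mm bore that the fingers cannot enter (grip it by the outside); its z axis is the bushing's axis. A spare: it stands upright in the parts tray, in one of four places about 100 mm apart.
- bushing_8_mid (a point): Centre of a plain bronze bushing, 40 mm outside diameter, 60 mm long, 0.2 to 0.45 kg, with a 26 mm bore that the fingers cannot enter (grip it by the outside); its z axis is the bushing's axis. A spare: it stands upright in the parts tray, in one of four places about 100 mm apart.
- tray: Fixed grey parts tray, 225 x 215 x 16 mm, floor 4 mm thick, walls 4 mm; four bushings stand on its floor. Origin under its centre, x along its 225 mm side.
- long_bushing: A longer bushing, 40 mm diameter, 90 mm long, standing in the tray; does not belong in the tubes. Origin at the centre of its underside.
- flanged_bushing: A flanged bushing, 40 mm diameter, 60 mm long, with a flange of 54 mm diameter and 7 mm thick at its top, standing in the tray; does not belong in the tubes. Origin at the centre of its underside.
- screwdriver: Screwdriver, 200 mm, lying on the bench between the robot and the tubes. Origin under its middle.
- hammer: Hammer, 260 mm, lying on the bench beyond the tray. Origin under its middle.
- grease_jar: Jar, 56 mm diameter, 60 mm high, on the bench beyond the tubes. Origin at the centre of its underside.
- caliper: Caliper, 230 mm, lying on the bench beyond the tubes. Origin under the middle of its beam.
There are look-alikes about, which are no part of the job. What is shaped like the part that bears bushing_7_mid but blue is not meant.

How it is judged:
By the outcome, as a careful person would: the job done as asked, in the order asked, and still so for the second after the job is handed in, with the robot touching nothing.
It also fails if it takes over 64 s, if anything falls off the work surface, if the arm or the gripper's body presses on something with over 40 N, if the wrist force passes 120 N, or if a joint passes its speed limit or range.

## Working session

There is one attempt and no reset: what is moved stays moved. The work goes in short steps, Python scripts to look and compute and a tool call to move; the robot and the scene stay as the last step left them, time stands still between calls to the robot, and variables do not carry over. Pictures are saved under pics/ and viewed, about 8 in all and at most 12, crops included, and the job is handed in when it is done.

Besides the shell and the picture viewer there is one more tool, called after "Emit:" as a command line: name --argument value ..., lists and objects as JSON in quotes. play_rows: Moves the arm, as the interface text tells. Its arguments: {"type":"object","properties":{"moves":{"type":"array"},"claw":{"type":"number"},"force":{"type":"number"}},"required":["moves"]}

```bash
ls; mkdir -p pics; python3 - <<'E'
from cell import *
import cv2,numpy as np
s=get_state(); print(s)
for n in("scene","side","wrist"):
    cv2.imwrite(f"pics/{n}0.png",camera(n)); print(n,camera_info(n))
a=[cv2.imread(f"pics/{n}0.png") for n in("scene","side")]
E
```

```text
pics
{'t': 0.0, 'joint_positions': array([-1.26107094e-01,  2.21223075e-01,  1.52765383e+00, -1.68860361e-06,
        1.39470366e+00, -1.26101046e-01]), 'qd': array([ 0.00020814, -0.00057481,  0.00039142, -0.00109972, -0.00066357,
        0.00059213]), 'joint_efforts': array([-5.06932320e-04, -4.96913910e+01, -3.89390445e+01, -4.46828235e-04,
        1.12446505e-02,  2.49123751e-06]), 'tool_pos': array([6.24373996e-01, 7.05440113e-05, 2.30178531e-01]), 'tcp_rot': array([ 9.99999506e-01, -2.87518149e-06, -9.86170404e-04, -1.24185773e-04]), 'wrist_force': array([ 0.1452983 , -0.21426322, -0.27833752]), 'moment': array([-0.06666873,  0.02009935,  0.04460764]), 'gripper_width': 1.001636344094067}
scene {'camera_matrix': array([[492.05731951,   0.        , 273.36116316],
       [  0.        , 492.05731951, 214.69318466],
       [  0.        ,   0.        ,   1.        ]]), 'pose': array([[ 5.69394246e-01, -6.75611746e-01,  4.68336376e-01,
         1.04875775e+00],
       [ 8.22063986e-01,  4.67263316e-01, -3.25385613e-01,
        -2.93633144e-01],
       [ 9.97934119e-04,  5.70275164e-01,
[... 397 characters left out ...]
, -0.58084671,  0.74013241,  0.69499811],
       [ 0.00462496,  0.7856345 ,  0.61867362,  0.73514062],
       [ 0.        ,  0.        ,  0.        ,  1.        ]])}
wrist {'camera_matrix': array([[321.2031989 ,   0.        , 288.41142365],
       [  0.        , 321.2031989 , 204.95447052],
       [  0.        ,   0.        ,   1.        ]]), 'T_tool_cam': array([[ 9.99999861e-01, -4.02611184e-04, -3.39249143e-04,
        -8.73955256e-04],
       [-4.77810258e-04, -9.64617048e-01, -2.63654551e-01,
        -6.65935359e-02],
       [-2.21095236e-04,  2.63654676e-01, -9.64617107e-01,
        -1.42931972e-01],
       [ 0.00000000e+00,  0.00000000e+00,  0.00000000e+00,
         1.00000000e+00]])}
```

View pics/scene0.png

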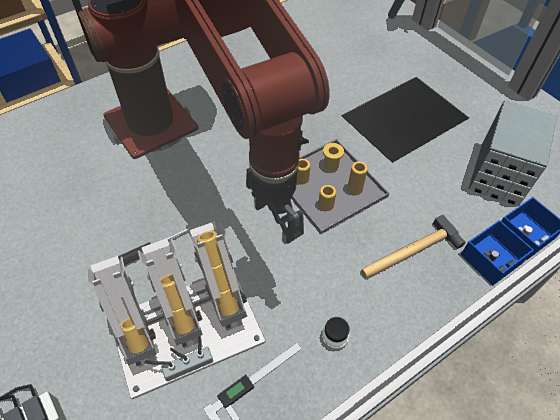

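View pics/side0.png

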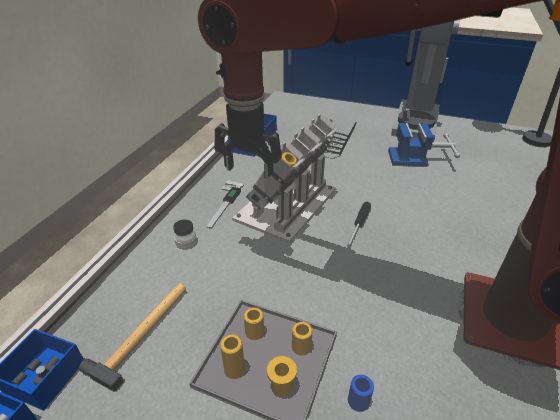

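The scene view shows the station's left tube with 1 bushing (134,335), the middle one with 2 and the right one with 3. In the tray, the plain spares are at scene (304,165) and (328,190). The flanged one is at (333,150) and the long one at (359,178). The blue look-alike stands outside the tray, at side (361,390).

```bash
cat > h.py <<'E'
from cell import *
import cv2,numpy as np
from scipy.spatial.transform import Rotation as R
def campose(n):
    i=camera_info(n)
    if n!="wrist": return i["camera_matrix"],i["pose"]
    s=get_state(); T=np.eye(4); T[:3,:3]=R.from_quat(s["tcp_rot"]).as_matrix(); T[:3,3]=s["tool_pos"]
    return i["camera_matrix"],T@i["T_tool_cam"]
def ray(n,uv,kp=None):
    K,P=kp or campose(n); d=np.linalg.inv(K)@[uv[0],uv[1],1]
    return P[:3,3],P[:3,:3]@(d*[1,-1,-1])
def plane(n,uv,z,kp=None):
    o,d=ray(n,uv,kp); return o+d*(z-o[2])/d[2]
def proj(n,p,kp=None):
    K,P=kp or campose(n); c=P[:3,:3].T@(np.asarray(p)-P[:3,3]); q=K@(c*[1,-1,-1]); return q[:2]/q[2]
def tri(a,b):
    (o1,d1),(o2,d2)=a,b; A=np.c_[d1,-d2]; t=np.linalg.lstsq(A,o2-o1,rcond=None)[0]
    p,q=o1+t[0]*d1,o2+t[1]*d2; return (p+q)/2,np.linalg.norm(p-q)
E
python3 - <<'E'
from h import *
np.set_printoptions(precision=3,suppress=True)
for uv in((304,165),(328,190)): print("scene",plane("scene",uv,.064))
for uv in((254,314),(302,330)): print("side",plane("side",uv,.064))
for uv in((132,397),(265,340)): print("plate",plane("scene",uv,.012))
a=cv2.imread("pics/scene0.png")[210:400,70:280]; b=cv2.imread("pics/side0.png")[105:245,220:360]
cv2.imwrite("pics/c1.png",np.hstack([cv2.resize(a,(420,380),interpolation=2),cv2.resize(b,(380,380),interpolation=2)]))
E
```

```text
scene [0.425 0.234 0.064]
scene [0.522 0.234 0.064]
side [0.519 0.231 0.064]
side [0.416 0.234 0.064]
plate [ 0.678 -0.375  0.012]
plate [ 0.731 -0.094  0.012]
```

View pics/c1.png

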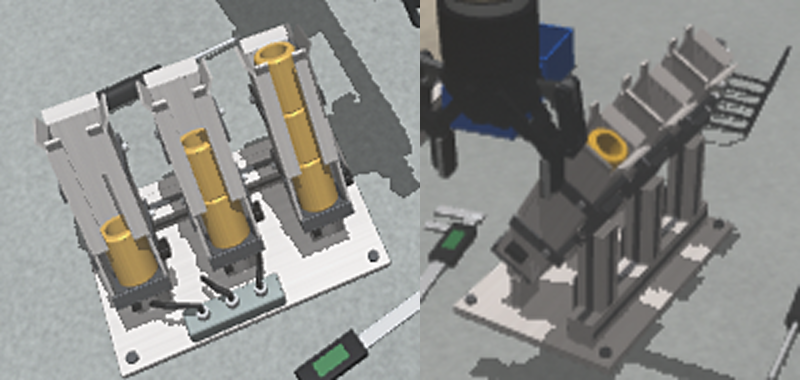

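The plate edge gives a station yaw of about −10.7°, and the tube with one bushing is the −y one. The tray spares are near (0.52,0.233) and (0.42,0.234), and both views agree. I'm turning the jaws to the station's y and looking at the tray with the wrist camera.

Emit:
play_rows --moves '[[[-40,-80,0],-0.17],[[-80,-150,0],-0.35],[[-105,-210,0],-0.52],[[-105,-233,0],-0.7],[[-105,-233,0],-0.88],[[-105,-233,0],-1.05],[[-105,-233,0],-1.22],[[-105,-233,0],-1.384],[[-105,-233,0],-1.384],[[-105,-233,0],-1.384]]' --claw 1

```text
t: 1.4
tool_pos: [0.5194, 0.233, 0.2305]
tcp_rot: [0.771, 0.637, -0.001, -0.001]
wrist_force: [-0.8, 0.3, 0.0]
gripper_width: 0.996
```

```bash
python3 - <<'E'
from h import *
s=get_state();print(s["t"],s["tool_pos"],R.from_quat(s["tcp_rot"]).as_matrix().round(3))
cv2.imwrite("pics/w1.png",camera("wrist")); cv2.imwrite("pics/s1.png",camera("scene")); cv2.imwrite("pics/d1.png",camera("side"))
for p in([.52,.233,.064],[.42,.234,.064]): print(proj("wrist",p))
E
```

```text
1.4 [0.51942528 0.23300726 0.23045759] [[ 0.189  0.982 -0.002]
 [ 0.982 -0.189  0.   ]
 [-0.    -0.002 -1.   ]]
[288.68725722 188.87930151]
[269.1549452   82.51850162]
```

View pics/w1.png

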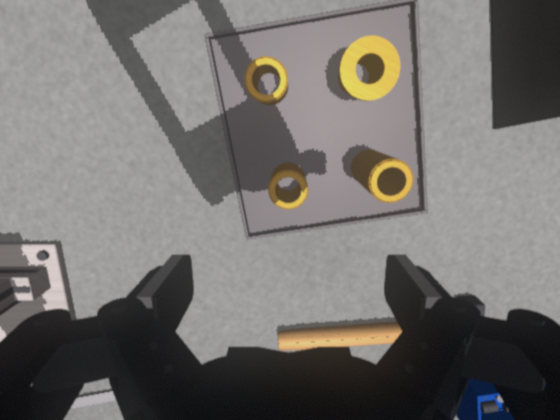

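The wrist view shows the spares at (288,187) and (266,80), within about 3 px of the predictions. The flanged bushing is at (370,68) and the long one at (391,181). Next I refine the ring centres and look at the tube mouths with the arm out of the way.

```bash
python3 - <<'E'
from h import *
np.set_printoptions(precision=4,suppress=True)
im=cv2.imread("pics/w1.png"); m=cv2.inRange(cv2.cvtColor(im,cv2.COLOR_BGR2HSV),(12,120,60),(35,255,255))
for c in cv2.findContours(m,0,1)[0]:
    if cv2.contourArea(c)>300:
        (u,v),r=cv2.minEnclosingCircle(c); print((u,v),r,plane("wrist",(u,v),.064))
a=cv2.imread("pics/s1.png")[220:320,80:220]; b=cv2.imread("pics/d1.png")[100:200,250:350]
cv2.imwrite("pics/c2.png",np.hstack([cv2.resize(a,(448,320),interpolation=2),cv2.resize(b,(320,320),interpolation=2)]))
E
```

```text
(340.0, 335.5) 61.2475471496582 [0.6962 0.2582 0.064 ]
(287.3571472167969, 187.07142639160156) 21.243345260620117 [0.518  0.2321 0.064 ]
(389.6164245605469, 179.79452514648438) 23.121538162231445 [0.5295 0.3317 0.064 ]
(267.3513488769531, 79.30888366699219) 23.270597457885742 [0.417 0.233 0.064]
(368.59173583984375, 67.37767791748047) 32.748573303222656 [0.4242 0.324  0.064 ]
```

View pics/c2.png

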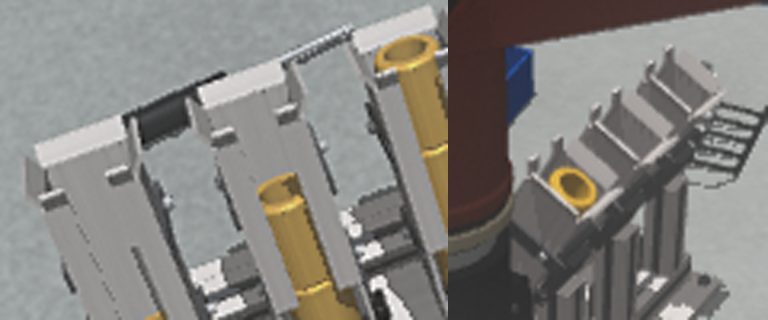

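```bash
python3 - <<'E'
from h import *
np.set_printoptions(precision=4,suppress=True)
p,e=tri(ray("scene",(207.2,236.3)),ray("side",(289.4,158.4))); print("ring",p,e)
q,e2=None,None
for yaw in(-.187,):
    Rz=R.from_euler("z",yaw).as_matrix(); T=Rz@R.from_euler("y",-30,degrees=True).as_matrix()
    mc=p+T@[4,0,11]; ml=mc-Rz@[0,.19,0] if 0 else p+T@[.004,0,.011]-Rz@[0,.19,0]
    print(T); print("stop z",(ml-T@[0,0,.191])[2],"mouth target",ml)
    for dy in(0,.095,.19):
        print([proj("scene",ml+Rz@[0,dy,0]+T@[-.03,s*.03,0]) for s in(-1,1)],[proj("side",ml+Rz@[0,dy,0]+T@[-.03,s*.03,0]) for s in(-1,1)])
E
```

```text
ring [ 0.5673 -0.1134  0.2262] 0.003532640996532526
[[ 0.8509  0.1859 -0.4913]
 [-0.161   0.9826  0.093 ]
 [ 0.5     0.      0.866 ]]
stop z 0.07232101298102594 mouth target [ 0.5299 -0.2997  0.2377]
[array([ 87.4877, 266.3926]), array([119.9113, 254.8034])] [array([336.8101, 127.619 ]), array([327.4611, 136.3062])]
[array([138.3706, 248.2055]), array([169.2665, 237.1624])] [array([321.6767, 141.6811]), array([311.1351, 151.4764])]
[array([186.8663, 230.8717]), array([216.34  , 220.3369])] [array([304.5887, 157.5593]), array([292.6109, 168.6892])]
```

The ring of the full tube triangulates to within 3.5 mm, and the predicted lip corners match the picture to about 4 px. That puts the target mouth near (0.530,−0.300,0.238). Now grasping the first spare.

Emit:
play_rows --moves '[[[-1,-1,60],0],[[-1,-1,120],0],[[-1,-1,165],0],[[-1,-1,190],0],[[-1,-1,196],0],[[-1,-1,196],0],[[-1,-1,196],0]]'

```text
t: 2.42
tool_pos: [0.5194, 0.2327, 0.0363]
tcp_rot: [0.771, 0.637, 0.001, 0.0]
wrist_force: [1.1, 0.7, -0.1]
gripper_width: 1.001
```

Emit:
play_rows --moves '[[[0,0,0],0],[[0,0,0],0],[[0,0,0],0],[[0,0,0],0],[[0,0,0],0],[[0,0,0],0]]' --claw 0.3 --force 50

```text
t: 3.18
tool_pos: [0.5199, 0.2328, 0.0371]
tcp_rot: [0.771, 0.637, 0.001, 0.0]
wrist_force: [-1.9, -1.2, 6.5]
gripper_width: 0.453
```

Emit:
play_rows --moves '[[[0,0,-60],0],[[0,0,-120],0],[[0,0,-180],0],[[0,0,-240],0],[[-40,6,-285],0],[[-95,14,-300],0],[[-150,23,-300],0],[[-200,31,-300],0],[[-250,38,-300],0],[[-300,46,-300],0]]'

```text
t: 4.42
tool_pos: [0.5074, -0.0723, 0.3358]
tcp_rot: [0.771, 0.637, 0.001, -0.0]
wrist_force: [0.4, 0.6, -2.6]
gripper_width: 0.452
```

Emit:
play_rows --moves '[[[-60,9,0],0],[[-120,18,0],0],[[-170,26,0],0],[[-205,31,0],0],[[-217,33,0],0],[[-217,33,0],0],[[-217,33,0],0]]'

```text
t: 5.3
tool_pos: [0.4994, -0.2903, 0.3352]
tcp_rot: [0.77, 0.638, 0.001, -0.001]
wrist_force: [0.8, 0.1, -2.5]
gripper_width: 0.448
```

```bash
python3 - <<'E'
from h import *
s=get_state();print(s["t"],s["tool_pos"],s["wrist_force"],R.from_quat(s["tcp_rot"]).as_matrix().round(3).tolist(),s["joint_positions"].round(2))
kp=campose("wrist"); cv2.imwrite("pics/w2.png",camera("wrist"));np.savez("w2.npz",K=kp[0],P=kp[1])
Rz=R.from_euler("z",-.187).as_matrix(); T=Rz@R.from_euler("y",-30,degrees=True).as_matrix()
ml=np.array([.5299,-.2997,.2377])
for a,b in((-1,-1),(-1,1),(1,1),(1,-1)): print(a,b,proj("wrist",ml+T@[.03*a,.03*b,0],kp).round(1))
E
```

```text
5.3 [ 0.49936064 -0.29033494  0.33519998] [ 0.76888226  0.1458449  -2.54858152] [[0.186, 0.982, 0.001], [0.982, -0.186, 0.003], [0.003, 0.0, -1.0]] [-0.66  0.06  1.51  0.    1.57 -2.05]
-1 -1 [247.7 208.9]
-1 1 [320.3 208.8]
1 1 [322.3 283.5]
1 -1 [245.4 283.6]
```

View pics/w2.png

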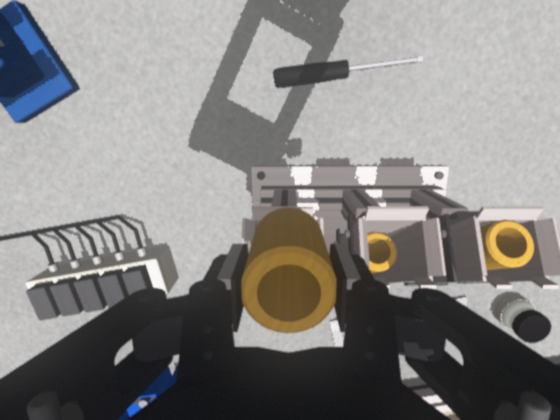

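The bushing is held upright. Its ring is at (288,290), and it hides most of the target mouth. The middle mouth spans about (361–442, 208–282). I'll overlay the predictions on a crop.

```bash
python3 - <<'E'
from h import *
d=np.load("w2.npz"); kp=(d["K"],d["P"]); im=cv2.imread("pics/w2.png")
Rz=R.from_euler("z",-.187).as_matrix(); T=Rz@R.from_euler("y",-30,degrees=True).as_matrix()
ml=np.array([.5299,-.2997,.2377]); S=3
big=cv2.resize(im[185:305,225:485],None,fx=S,fy=S,interpolation=cv2.INTER_CUBIC)
for dy in(0,.095,.19):
    pts=np.array([(proj("wrist",ml+Rz@[0,dy,0]+T@[.03*a,.03*b,0],kp)-[225,185])*S for a,b in((-1,-1),(-1,1),(1,1),(1,-1))])
    print((pts/S+[225,185]).round(1).tolist()); cv2.polylines(big,[pts.astype(int)],True,(0,255,0),1)
h=cv2.cvtColor(im,cv2.COLOR_BGR2HSV); m=cv2.inRange(h,(12,120,60),(35,255,255)); m[:,:470]=0
c=max(cv2.findContours(m,0,1)[0],key=cv2.contourArea); print("ring",cv2.fitEllipse(c),"pred",proj("wrist",[.5673,-.1134,.2262],kp))
cv2.imwrite("pics/c3.png",big)
E
```

```text
[[247.7, 208.9], [320.3, 208.8], [322.3, 283.5], [245.4, 283.6]]
[[362.5, 208.8], [434.9, 208.7], [443.9, 283.3], [367.1, 283.4]]
[[477.0, 208.7], [549.2, 208.6], [565.1, 283.1], [488.6, 283.2]]
ring ((507.2555236816406, 245.40916442871094), (48.913848876953125, 51.6633415222168), 66.60887908935547) pred [509.80661732 241.90205711]
```

View pics/c3.png

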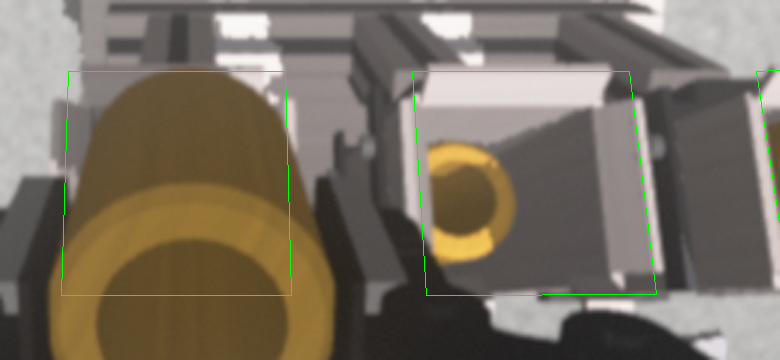

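The predicted outlines match the real mouths to about 1–2 mm, so I'm going over the mouth and lowering.

Emit:
play_rows --moves '[[[-2,20,0],0],[[-3,39,10],0],[[-3,39,30],0],[[-3,39,50],0],[[-3,39,60],0],[[-3,39,68],0],[[-3,39,74],0],[[-3,39,78],0],[[-3,39,78],0]]'

```text
t: 6.48
tool_pos: [0.5372, -0.3004, 0.2574]
tcp_rot: [0.77, 0.638, 0.001, -0.001]
wrist_force: [0.3, -0.2, -3.1]
gripper_width: 0.45
```

Emit:
play_rows --moves '[[[0,0,3],0],[[0,0,6],0],[[0,0,9],0],[[0,0,9],0]]'

```text
t: 6.98
tool_pos: [0.5371, -0.3002, 0.2479]
tcp_rot: [0.77, 0.638, 0.001, -0.001]
wrist_force: [0.7, -0.8, -1.8]
gripper_width: 0.449
```

```bash
python3 - <<'E'
from h import *
s=get_state();print(s["tool_pos"],s["wrist_force"])
cv2.imwrite("pics/w3.png",camera("wrist"))
a=camera("scene")[200:340,60:220];b=camera("side")[90:210,250:370]
cv2.imwrite("pics/c4.png",np.hstack([cv2.resize(a,(440,385),interpolation=2),cv2.resize(b,(360,385),interpolation=2)]))
E
```

```text
[ 0.53707219 -0.30017307  0.24788448] [ 0.71791671 -0.75116526 -1.75768797]
```

View pics/c4.png

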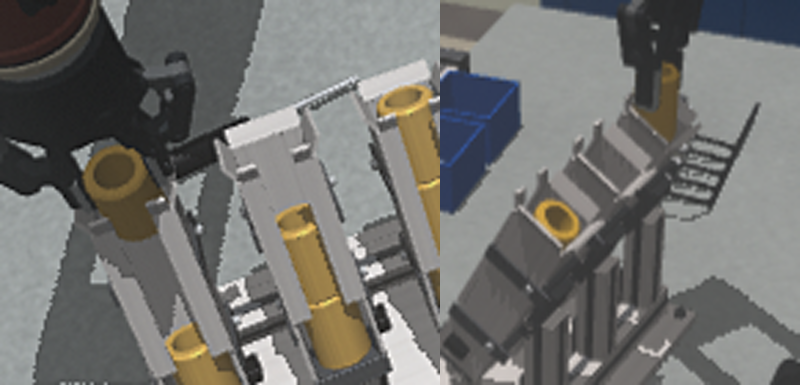

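The bushing's lower end is inside the target mouth, between the tabs at crop (130,205). The light force change (−3.1 to −1.8 N) suggests it is just touching the wall. Releasing.

Emit:
play_rows --moves '[[[0,0,0],0],[[0,0,0],0],[[0,0,0],0],[[0,0,0],0],[[0,0,0],0],[[0,0,0],0]]' --claw 0.7

```text
t: 7.88
tool_pos: [0.5373, -0.3004, 0.2485]
tcp_rot: [0.77, 0.638, 0.001, -0.0]
wrist_force: [0.2, -0.8, -0.2]
gripper_width: 0.699
```

```bash
python3 - <<'E'
from h import *
s=get_state();print(s["tool_pos"],s["wrist_force"],s["gripper_width"])
a=camera("scene")[200:340,60:220];b=camera("side")[90:210,250:370]
cv2.imwrite("pics/c5.png",np.hstack([cv2.resize(a,(440,385),interpolation=2),cv2.resize(b,(360,385),interpolation=2)]))
E
```

```text
[ 0.53732707 -0.30035461  0.24847911] [ 0.1880799  -0.76554229 -0.17023992] 0.6986895451392502
```

View pics/c5.png

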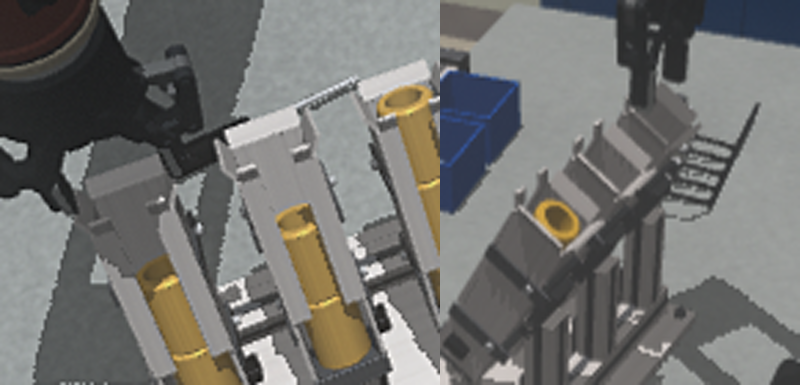

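The first bushing slid in and sits end to end on the one inside (top at crop (157,272), level with the middle tube's second bushing). Going for the second spare.

Emit:
play_rows --moves '[[[0,0,-50],0],[[0,0,-90],0],[[50,-22,-90],0],[[100,-43,-90],0],[[150,-65,-90],0],[[200,-87,-90],0],[[250,-108,-90],0],[[300,-130,-90],0],[[350,-151,-90],0],[[400,-173,-90],0]]' --claw 1

```text
t: 9.22
tool_pos: [0.441, 0.1263, 0.3396]
tcp_rot: [0.77, 0.638, 0.002, -0.0]
wrist_force: [1.1, -0.3, -0.5]
gripper_width: 1.006
```

Emit:
play_rows --moves '[[[50,-20,0],0],[[90,-38,40],0],[[102,-43,80],0],[[102,-43,105],0],[[102,-43,108],0],[[102,-43,108],0],[[102,-43,108],0]]'

```text
t: 10.1
tool_pos: [0.4191, 0.2348, 0.2335]
tcp_rot: [0.77, 0.638, 0.003, 0.0]
wrist_force: [0.1, 0.4, 0.1]
gripper_width: 0.996
```

```bash
python3 - <<'E'
from h import *
s=get_state();Rm=R.from_quat(s["tcp_rot"]).as_matrix();print(s["t"],s["tool_pos"],s["joint_positions"].round(2))
kp=campose("wrist");im=camera("wrist");cv2.imwrite("pics/w4.png",im)
m=cv2.inRange(cv2.cvtColor(im,cv2.COLOR_BGR2HSV),(12,120,60),(35,255,255))
for c in cv2.findContours(m,0,1)[0]:
    if cv2.contourArea(c)>300:
        (u,v),r=cv2.minEnclosingCircle(c); p=plane("wrist",(u,v),.064,kp); print((u,v),r,p,"tool mm",(Rm.T@(p-s["tool_pos"])*1000).round(1))
E
```

```text
10.1 [0.41909932 0.23477402 0.23352583] [ 0.35 -0.14  1.89  0.    1.38 -1.04]
(284.0, 182.0) 21.213302612304688 [0.41361821 0.231928   0.064     ] tool mm [ -4.5  -5.6 169.5]
(378.4161376953125, 174.9503173828125) 27.923397064208984 [0.42409935 0.32458405 0.064     ] tool mm [ 88.5 -12.6 169.8]
```

Emit:
play_rows --moves '[[[-4,-4,50],0],[[-4,-4,110],0],[[-4,-4,160],0],[[-4,-4,190],0],[[-4,-4,197],0],[[-4,-4,197],0],[[-4,-4,197],0]]'

```text
t: 11.02
tool_pos: [0.417, 0.2328, 0.0383]
tcp_rot: [0.77, 0.638, 0.005, 0.001]
wrist_force: [-1.0, 0.6, 0.5]
gripper_width: 1.0
```

Emit:
play_rows --moves '[[[0,0,0],0],[[0,0,0],0],[[0,0,0],0],[[0,0,0],0],[[0,0,0],0],[[0,0,0],0]]' --claw 0.3 --force 50

```text
t: 11.78
tool_pos: [0.4176, 0.233, 0.0392]
tcp_rot: [0.77, 0.638, 0.005, 0.001]
wrist_force: [-1.5, -1.2, 5.5]
gripper_width: 0.454
```

Emit:
play_rows --moves '[[[0,0,-60],0],[[0,0,-120],0],[[0,0,-180],0],[[0,0,-240],0],[[-40,17,-285],0],[[-90,39,-296],0],[[-140,61,-296],0],[[-190,82,-296],0],[[-240,104,-296],0],[[-290,126,-296],0]]'

```text
t: 13.02
tool_pos: [0.4842, -0.0785, 0.3337]
tcp_rot: [0.77, 0.638, 0.005, 0.001]
wrist_force: [0.2, 0.4, -3.1]
gripper_width: 0.454
```

Emit:
play_rows --moves '[[[-50,22,0],0],[[-100,43,0],0],[[-150,65,0],0],[[-190,82,0],0],[[-212,92,0],0],[[-212,92,0],0],[[-212,92,0],0]]'

```text
t: 13.9
tool_pos: [0.5346, -0.3032, 0.3322]
tcp_rot: [0.77, 0.638, 0.005, -0.0]
wrist_force: [1.0, 0.4, -2.5]
gripper_width: 0.451
```

```bash
python3 - <<'E'
from h import *
s=get_state();Rm=R.from_quat(s["tcp_rot"]).as_matrix();print(s["t"],s["tool_pos"],s["wrist_force"],s["gripper_width"],R.from_matrix(Rm).as_quat().round(4))
print((Rm.T@(np.array([.538,-.3005,.25])-s["tool_pos"])*1000).round(1))
kp=campose("wrist")
def ring(f,kp):
    m=cv2.inRange(cv2.cvtColor(f,cv2.COLOR_BGR2HSV),(12,120,40),(35,255,255)); m[:,:225]=0;m[:,350:]=0
    c=max(cv2.findContours(m,0,1)[0],key=cv2.contourArea); return cv2.boundingRect(c)
print(ring(camera("wrist"),kp),ring(cv2.imread("pics/w2.png"),kp))
E
```

```text
13.9 [ 0.53460987 -0.30321629  0.33219345] [ 0.98756264  0.38101107 -2.46895892] 0.45103221219547124 [ 7.703e-01  6.376e-01  4.900e-03 -3.000e-04]
[ 2.7  2.3 82.2]
(242, 198, 94, 127) (241, 215, 96, 117)
```

Emit:
play_rows --moves '[[[3,4,20],0],[[3,4,45],0],[[3,4,62],0],[[3,4,70],0],[[3,4,75],0],[[3,4,79],0],[[3,4,82],0],[[3,4,82],0]]'

```text
t: 14.95
tool_pos: [0.5397, -0.3002, 0.2501]
tcp_rot: [0.77, 0.638, 0.005, -0.0]
wrist_force: [-2.3, -1.8, -4.3]
gripper_width: 0.45
```

```bash
python3 - <<'E'
from h import *
s=get_state();print(s["tool_pos"],s["wrist_force"])
a=camera("scene")[200:340,60:220];b=camera("side")[90:210,250:370]
cv2.imwrite("pics/c6.png",np.hstack([cv2.resize(a,(440,385),interpolation=2),cv2.resize(b,(360,385),interpolation=2)]))
E
```

```text
[ 0.53968957 -0.30015699  0.25005616] [-2.34990177 -1.83818677 -4.31083587]
```

View pics/c6.png

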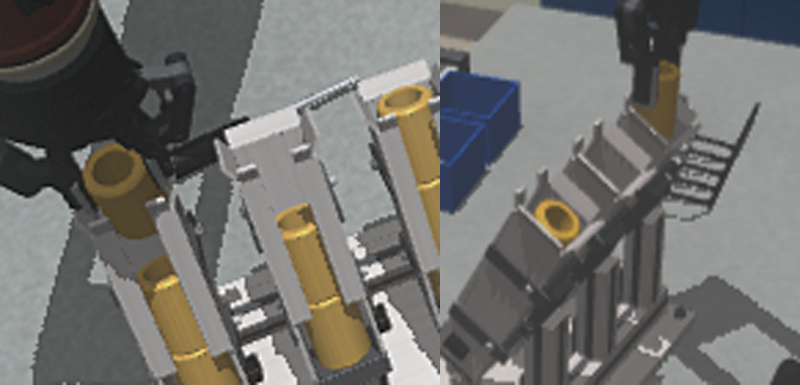

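The pose matches the first insertion, with light contact. Releasing, then moving up and clear.

Emit:
play_rows --moves '[[[0,0,0],0],[[0,0,0],0],[[0,0,0],0],[[0,0,0],0],[[0,0,0],0],[[0,0,0],0],[[0,0,0],0]]' --claw 0.7

```text
t: 15.92
tool_pos: [0.5397, -0.3002, 0.25]
tcp_rot: [0.77, 0.638, 0.005, -0.0]
wrist_force: [0.2, 0.5, 0.5]
gripper_width: 0.7
```

```bash
python3 - <<'E'
from h import *
s=get_state();print(s["tool_pos"],s["wrist_force"])
a=camera("scene")[200:340,60:220];b=camera("side")[90:210,250:370]
cv2.imwrite("pics/c7.png",np.hstack([cv2.resize(a,(440,385),interpolation=2),cv2.resize(b,(360,385),interpolation=2)]))
E
```

```text
[ 0.5396807  -0.3001795   0.25003878] [0.15476618 0.51213447 0.49184169]
```

View pics/c7.png

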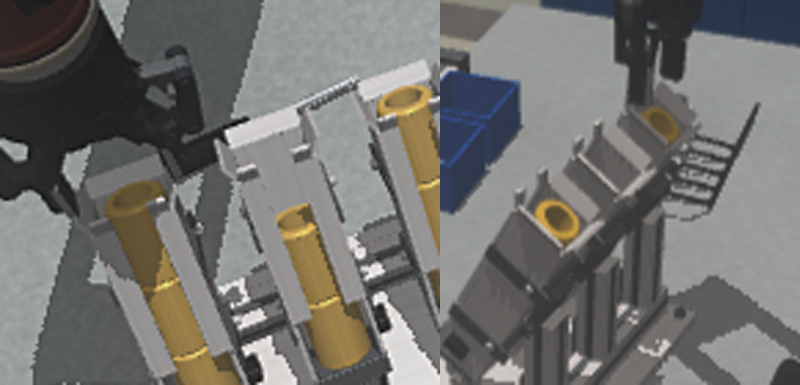

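The third bushing is in. Its ring is at crop (135,195), placed like the one in the full tube. Retreating straight up, then a last check.

Emit:
play_rows --moves '[[[0,0,-40],0],[[0,0,-90],0],[[50,-10,-110],0],[[100,-30,-110],0],[[150,-50,-110],0],[[200,-60,-110],0],[[250,-60,-110],0],[[300,-60,-110],0],[[300,-60,-110],0],[[300,-60,-110],0]]'

```text
t: 17.27
tool_pos: [0.5358, 0.0049, 0.362]
tcp_rot: [0.77, 0.638, 0.005, -0.0]
wrist_force: [-0.3, 0.0, -0.0]
gripper_width: 0.7
```

```bash
python3 - <<'E'
from h import *
s=get_state();print(s["t"],s["tool_pos"],s["wrist_force"])
a=camera("scene");cv2.imwrite("pics/s9.png",a);b=camera("side")
cv2.imwrite("pics/f.png",np.hstack([cv2.resize(a[200:400,60:280],(440,400),interpolation=2),cv2.resize(b[90:210,250:358],(360,400),interpolation=2)]))
E
```

```text
17.275 [0.5358131  0.00486067 0.36200987] [-0.27288579  0.01389886 -0.04976396]
```

View pics/f.png

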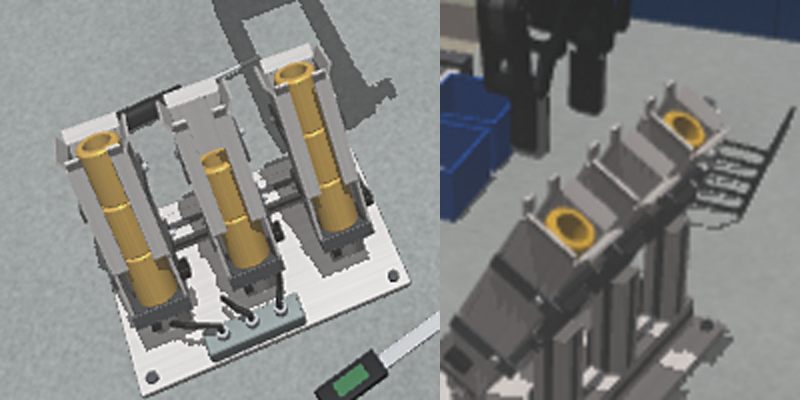

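The target tube now looks just like the full tube: three bushings end to end. Handing in.

```bash
python3 -c "
from cell import finish_job; print(finish_job())"
```

```text
the job is handed in; nothing more can be done
None
```

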